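# Fit the fresh cell in the hob's ignition unit

## Task

Fit the fresh battery cell into the gas hob's ignition unit on the grip pad: seat the cell's flat end against the spring contact with the nub end still raised, then press the nub end down, back against the spring, until the nub goes in under the ledge of the end wall and the spring holds it there. Press with care: if it jams, do not force it or lean hard on the unit. Leave the cups, the pan, the tin and the pot stand where they are, and let go of the cell at the end.

Things in the scene. Friction and masses are not known exactly. Their poses are not given: they have to be found in the camera images.
- cell_center (a point): Centre of the fresh D-size battery cell: a plain grey metal cylinder 33 mm wide, 61.5 mm long in all, about 140 g. The point lies on its axis, half-way along; x runs along the cell to the nub end. It lies level in the gap between the middle two slats of the wooden pot stand, aligned with them, its axis 31 mm above the counter and 13 mm above the slat tops.
- cell_flat (a point): Centre of the cell's plain flat end face, 30.75 mm to the -x side of cell_center; axes as there.
- cell_nub (a point): Tip of the small steel nub (9.5 mm wide, 2.5 mm long) at the cell's other end, 30.75 mm to the +x side of cell_center; the 33 mm wide shoulder around the nub is 2.5 mm behind it. Axes as cell_center. Going down past the ledge, this end takes some 5 to 12 N of downward press, first on the slope and again as the nub meets it, best eased back towards the spring (5 to 6 mm in) meanwhile; pressed straight down it may jam.
- unit: Ignition unit of the gas hob: grey plastic housing 125 x 46 mm on the black grip pad (190 x 120 mm, 5 mm thick); it does not slide; the pad gives 1 mm per 15 N pressed down. Origin at the centre of its underside, x along its cell bay to the nub-end wall, z up. Electronics block at x = -63 to -13 mm, 51.5 mm high, two white terminals on it to 67 mm; the open bay follows. Smooth plastic, friction 0.2.
- bay (a point): Where the cell's centre lies when held, 26 mm along +x and 30.5 mm up from the unit's origin; axes as the unit, and the held cell's x points along +x. The bay's flat floor is 16.5 mm below. The nub-end wall, 20 mm wide, has a brass contact at x = +30.75 mm in a recess below a ledge; its top is 15.4 mm above this point. The sides are open for fingers from x = -19 to +16 mm, over the 46 mm wide floor.
- spring_end (a point): Tip of the spring contact when nothing pushes it (the point does not move with it), on the bay's axis, 26.75 mm to the -x side of bay; axes as bay. Conical steel spring with a round 8 mm wide end, slippery; gives way along -x by up to 10.5 mm at 0.7 N per mm; the held cell keeps it pressed in by 4 mm.
- post_top (a point): In the bay's middle plane, level with the tops of the low cradle posts (10 mm above the bay floor), at the inner end of the nub-end pair, 16 mm to the +x side of bay. This pair stands 16.5 to 21 mm either side of the axis and reaches to the nub-end wall. The spring-end pair, 3.5 mm taller, stands 17.3 to 21 mm either side, 26 to 38.75 mm to the -x side of bay, its mouth flared to 20.5 mm at 20 mm.
- ledge (a point): Middle of the lower edge of the ledge on the nub-end wall, 28.55 mm to the +x side of bay, 5.75 mm above its axis; axes as bay. The ledge, 20 mm wide and flat below, overhangs the held nub by 2.2 mm. Its nose is upright for 2 mm, then a smooth slope rises at 50 degrees to the wall's top, 9.7 mm above this point; a tilted cell, flat end at the spring, rests its nub end on this slope at about 30 degrees.
- stand: Loose carved wooden pot stand, 152 x 116 mm, 18 mm high, 0.45 kg: four slats 12 mm wide, 32 mm apart from centre to centre. Origin at the centre of its underside, x along the slats. The cell lies on it, its nub end towards +x.
- pan: Aluminium pan, 150 mm wide, 50 mm high, its wire handle folded over the top to 59 mm; origin at the centre of its underside. Bystander.
- cup_a: Glass cup, 72 mm wide, 85 mm high; origin at the centre of its underside. Bystander.
- cup_b: The other glass cup, of the same size and origin. Bystander.
- tin: Closed blue metal tin with a hinged lid, 94 x 134 mm, 71 mm high; origin at the centre of its underside. Bystander.
There are look-alikes about, which are no part of the job. What is meant by the part that bears cell_center is not green, and is the smaller of those in its own colour.

How it is judged:
By the outcome, as a careful person would: the job done as asked, in the order asked, and still so for the second after the job is handed in, with the robot touching nothing.
It also fails if it takes over 72 s, if anything falls off the work surface, if the arm or the gripper's body presses on something with over 40 N, if the wrist force passes 120 N, or if a joint passes its speed limit or range.

## Robot

A 6-joint arm with a two-finger parallel gripper is mounted at the origin on the work surface. World frame = base frame: x ahead of the robot, y to its left, z up, the work surface at z = 0. Lengths are in m, angles in rad, forces in N, time in s.
With the tool pointing down it reaches from about 0.325 to 0.9 m from the base axis. Payload 6.1 kg.
Tool frame: the origin (TCP) lies midway between the tips of the shut fingers; the grasp point (between the pads) lies 19 mm behind it; x points along the fingers, y is the direction in which the jaws open and shut, and the axes are right-handed (so a half turn about x gives the same grasp; the last joint's range is limited). The gripper opens to 85 mm and grips with 20 to 120 N. Pads are 22 mm wide; open, the fingers measure 114 mm over their backs; the gripper's body (76 mm by 85 mm) begins 54 mm behind the grasp point. The pads swing forward as they close: fully open they stand 13 mm farther back than shut.
Start: joints at [1.137, 0.22, 1.526, -0, 1.395, -0.126], TCP at [0.189, 0.596, 0.231] pointing down, gripper open.
Joint ranges: [-2.98, 2.98], [-0.91, 2.08], [0.09, 2.57], [-1.24, 4.39], [0.2, 2.65], [-2.68, 2.68]. Speed limits (rad/s): [2.57, 2.57, 3.01, 3.14, 3.14, 3.14].

## Interface

Orientations are given as [roll, pitch, yaw] about the fixed x, y, z axes, in that order (R = Rz(yaw) Ry(pitch) Rx(roll)).
In Python, from plant import movep, move_l, set_joints, gripper_to, hold, inverse_kinematics, observe, get_image, get_calibration, Unreachable, job_done gives the robot as it stands. Calls block until the motion is done:
- movep(position, orientation): joint-space move of the TCP to a pose.
- move_l(position, feed=0.15, rotation=None, max_force=None): straight line of the TCP; rotation=None keeps the orientation; feed is the mean speed in m/s. With max_force (N) it stops when the force on the tool has changed by that much, and returns True; else False.
- set_joints(angles): joint-space move.
- gripper_to(opening, f_grip=None): finger opening in m; f_grip is the grip in N (None keeps the last); returns when the fingers have stopped.
- hold(seconds).
- inverse_kinematics(position, orientation): joint angles nearest the present ones, or None.
- observe(): the state.
- get_image(name): name is "scene" or "side" or "wrist"; returns (picture, depth): 420x560x3 uint8, red, green, blue; 420x560 float32, m along the optical axis (not along the pixel's ray), 0 where there is no reading.
- get_calibration(name): a dict with "intrinsics" (3x3 intrinsics, pixels), "world_from_camera" (4x4, takes a point from camera to world coordinates). Camera axes: x right, y down, z forward; pixel columns grow to the right and rows downward; lengths in m; the calibration is good to about 2 mm. A picture is of the moment at which its call begins: read the wrist's pose just before it. get_calibration takes no time and is no camera call; for the wrist camera it gives the pose at the moment of the call.
A pose or a line that the arm cannot do raises Unreachable and nothing moves.
- job_done(): hands the job in, once; it reports no verdict.
The state is a dict: "time_s": time; "q": joint angles; "joint_velocities": joint speeds; "joint_torque": joint torques, N m; "eef_pos": TCP position; "tcp_rot": TCP orientation; "ft_force": force on the tool from outside, world axes, zero at the start; "torque": the same for the moment, N m; "opening": finger opening in m.
Only numpy, scipy, OpenCV 4.12 (cv2) and the standard library are available. Lean on these libraries where they do the work, as an engineer would, in place of code of your own. Each camera call takes 0.05 s, during which the arm holds its last target.

## Working session

There is one attempt and no reset: what is moved stays moved. The work goes in short steps, each a Python script; the robot and the scene stay as the last script left them, time stands still between calls to the robot, and variables do not carry over. Pictures are saved under pics/ and viewed, and the job is handed in when it is done.

```bash
ls; mkdir -p pics
python3 - <<'E'
from plant import *
import cv2,numpy as np
o=observe();print(o)
for n in ("scene","side","wrist"):
    c=get_calibration(n);p,d=get_image(n)
    np.savez(f"{n}0.npz",p=p,d=d,K=c["intrinsics"],T=c["world_from_camera"])
    cv2.imwrite(f"pics/{n}0.png",p[:,:,::-1]);print(n,c)
E
```

```text
pics
{'time_s': 0.0, 'q': array([ 1.13693533e+00,  2.21199815e-01,  1.52764356e+00, -5.73300259e-07,
        1.39466076e+00, -1.26099184e-01]), 'joint_velocities': array([-0.00049837,  0.00117897, -0.00109187, -0.00159146,  0.00102797,
        0.00044186]), 'joint_torque': array([ 1.77956830e-03, -4.96909082e+01, -3.89391482e+01, -2.13553853e-04,
        1.14429917e-02, -2.51600920e-05]), 'eef_pos': array([0.18907598, 0.59507936, 0.23019834]), 'tcp_rot': array([-1.69660033,  1.56888484, -2.00436204]), 'ft_force': array([ 1.29358906, -0.09591667,  0.9944977 ]), 'torque': array([ 0.00844133,  0.03207851, -0.01588869]), 'opening': 0.08533871998910503}
scene {'intrinsics': array([[461.53317925,   0.        , 277.6780303 ],
       [  0.        , 461.53317925, 205.38159333],
       [  0.        ,   0.        ,   1.        ]]), 'world_from_camera': array([[-0.85967556,  0.31448661, -0.40256193,  1.16275725],
       [ 0.51076344,  0.51547902, -0.68804221,  0.9581121 ],
       [-0.00886784, -0.79710699, -0.60377298,  0.90234195],
       [ 0.        ,  0.        ,  0.        ,  1.        ]])}

[... 184 characters left out ...]
om_camera': array([[-0.88936758, -0.3278472 ,  0.3186558 ,  0.2515566 ],
       [-0.45676604,  0.66726873, -0.58831728,  0.65445072],
       [-0.01975088, -0.66878147, -0.74319665,  0.88715633],
       [ 0.        ,  0.        ,  0.        ,  1.        ]])}
wrist {'intrinsics': array([[355.87568163,   0.        , 275.66219578],
       [  0.        , 355.87568163, 207.50603292],
       [  0.        ,   0.        ,   1.        ]]), 'world_from_camera': array([[ 0.30312108,  0.9034993 ,  0.30299608,  0.11100892],
       [ 0.95295134, -0.28700237, -0.09753657,  0.61948201],
       [-0.00116363,  0.31830591, -0.94798734,  0.37174336],
       [ 0.        ,  0.        ,  0.        ,  1.        ]])}
```

View pics/scene0.png

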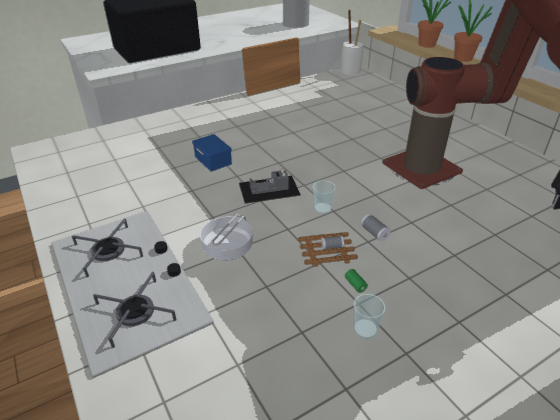

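View pics/side0.png

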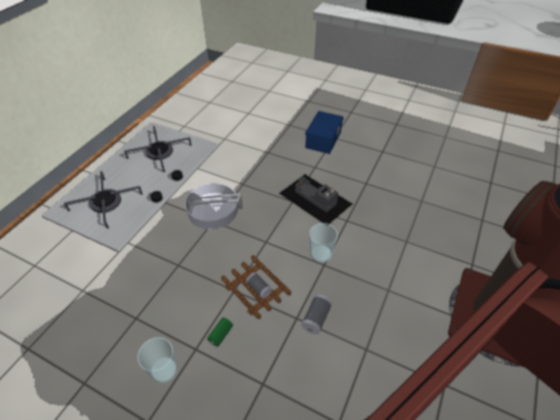

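View pics/wrist0.png

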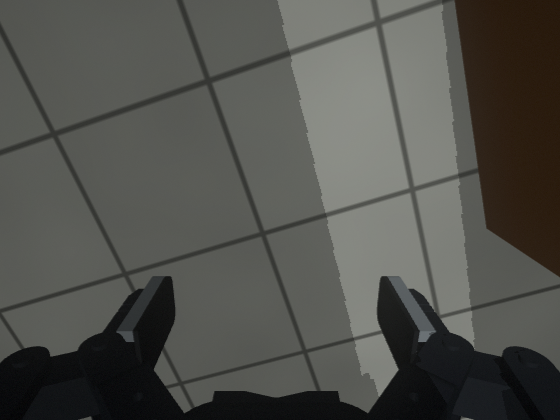

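Candidates for the cell in the scene picture: grey on the stand at (333,243), a larger grey one at (376,227), and a green one at (356,281). The one on the stand fits the description: it isn't green and is the smaller grey one. I'll enlarge to confirm and back-project.

```bash
cat > h.py <<'E'
import numpy as np,cv2
def load(n):
    z=np.load(n+".npz");return z["p"],z["d"],z["K"],z["T"]
def cloud(d,K,T):
    v,u=np.mgrid[:d.shape[0],:d.shape[1]]
    X=np.stack([(u-K[0,2])/K[0,0]*d,(v-K[1,2])/K[1,1]*d,d],-1)
    W=X@T[:3,:3].T+T[:3,3]; W[d<=0]=np.nan
    return W
def proj(P,K,T):
    P=np.atleast_2d(P);c=(P-T[:3,3])@T[:3,:3];return c[:,:2]/c[:,2:]*K[0,0]+[K[0,2],K[1,2]]
E
python3 - <<'E'
from h import *
p,d,K,T=load("scene0");W=cloud(d,K,T)
for n,(u,v) in dict(cell=(333,243),big=(376,227),green=(356,281),cupa=(323,205),cupb=(367,325),pan=(226,240),tin=(212,148),pad1=(245,193),pad2=(296,193),unit=(265,186),block=(280,181),cnt=(300,160)).items(): print(n,W[v,u].round(4))
a=cv2.resize(p[165:205,235:305],None,fx=8,fy=8,interpolation=2)[:,:,::-1]
b=cv2.resize(p[205:300,290:400],None,fx=5,fy=5,interpolation=2)[:,:,::-1]
cv2.imwrite("pics/c1.png",a);cv2.imwrite("pics/c2.png",b)
E
```

```text
cell [0.542  0.2018 0.0361]
big [0.4007 0.2173 0.0442]
green [0.5729 0.3445 0.0289]
cupa [0.4617 0.0397 0.0333]
cupb [0.6544 0.483  0.0554]
pan [ 0.7789 -0.0013  0.0027]
tin [ 0.6349 -0.4053  0.0702]
pad1 [ 0.6231 -0.1794  0.0057]
pad2 [ 0.4761 -0.0934  0.0034]
unit [ 0.5542 -0.165   0.0177]
block [ 0.5161 -0.1301  0.0447]
cnt [ 0.3469 -0.2681 -0.0007]
```

View pics/c1.png

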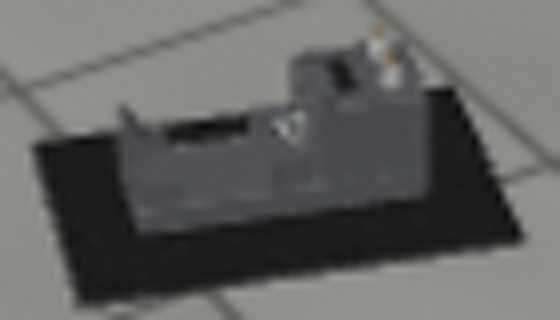

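View pics/c2.png

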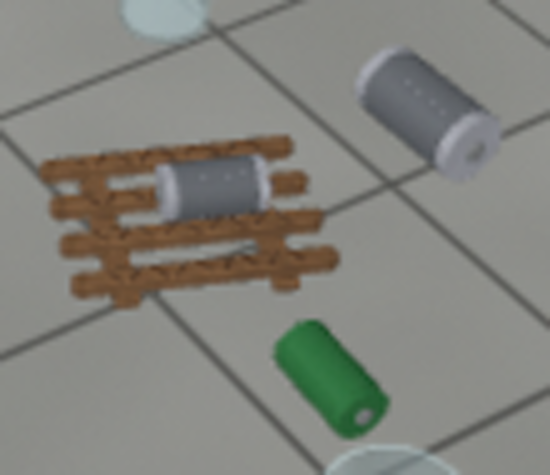

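```bash
cat >> h.py <<'E'
from scipy.spatial.transform import Rotation as Rn
def rpy(jaw,lean=0.0,along=None):
    """tool down, jaw axis horizontal at yaw `jaw`; lean (rad): rotates about jaw axis."""
    y=np.array([np.cos(jaw),np.sin(jaw),0]);x=np.array([0,0,-1.])
    R=np.stack([x,y,np.cross(x,y)],1)
    R=Rn.from_rotvec(lean*y).as_matrix()@R
    return Rn.from_matrix(R).as_euler("xyz")
def mat(e): return Rn.from_euler("xyz",e).as_matrix()
E
python3 - <<'E'
from h import *
from plant import *
o=observe();R=mat(o["tcp_rot"]);T=get_calibration("wrist")["world_from_camera"]
print(R.round(3)); tc=R.T@(T[:3,3]-o["eef_pos"]); Rc=R.T@T[:3,:3]; print(tc.round(4),Rc.round(3))
np.savez("cam.npz",tc=tc,Rc=Rc)
for j in (0,0.5,1.0,1.25,1.5,-1.57,-1.0,2.):
  for P in ([0.54,0.2,0.25],[0.55,-0.155,0.25]):
    q=inverse_kinematics(P,rpy(j)); print(j,P,None if q is None else np.round(q,2))
# stand orientation from scene depth: brown pixels
p,d,K,TT=load("scene0");W=cloud(d,K,TT)
hsv=cv2.cvtColor(p,cv2.COLOR_RGB2HSV)
m=np.zeros(d.shape,bool);m[225:270,290:365]=True
br=m&(hsv[...,1]>100)&(hsv[...,0]<25)&(W[...,2]>0.008)
c=W[br];print(len(c),c.mean(0)); r=cv2.minAreaRect((c[:,:2]*1000).astype(np.float32));print(r)
dk=np.zeros(d.shape,bool);dk[170:205,235:305]=True
c=W[dk&(p.max(2)<40)&(W[...,2]<.01)];print(len(c),cv2.minAreaRect((c[:,:2]*1000).astype(np.float32)))
c=W[dk&(W[...,2]>.012)];print(len(c),cv2.minAreaRect((c[:,:2]*1000).astype(np.float32)))
E
```

```text
[[-0.001  0.303  0.953]
 [-0.001  0.953 -0.303]
 [-1.    -0.002 -0.   ]]
[-0.1414 -0.0007 -0.0819] [[-0.001 -0.318  0.948]
 [ 1.    -0.     0.001]
 [ 0.     0.948  0.318]]
0 [0.54, 0.2, 0.25] [ 0.22  0.09  1.64 -0.    1.41  0.22]
0 [0.55, -0.155, 0.25] [-0.41  0.08  1.65  0.    1.41 -0.41]
0.5 [0.54, 0.2, 0.25] [ 0.22  0.09  1.64 -0.    1.41 -0.28]
0.5 [0.55, -0.155, 0.25] [-0.41  0.08  1.65  0.    1.41 -0.91]
1.0 [0.54, 0.2, 0.25] [ 0.22  0.09  1.64 -0.    1.41 -0.78]
1.0 [0.55, -0.155, 0.25] [-0.41  0.08  1.65  0.    1.41 -1.41]
1.25 [0.54, 0.2, 0.25] [ 0.22  0.09  1.64 -0.    1.41 -1.03]
1.25 [0.55, -0.155, 0.25] [-0.41  0.08  1.65  0.    1.41 -1.66]
1.5 [0.54, 0.2, 0.25] [ 0.22  0.09  1.64 -0.    1.41 -1.28]
1.5 [0.55, -0.155, 0.25] [-0.41  0.08  1.65  0.    1.41 -1.91]
-1.57 [0.54, 0.2, 0.25] [ 0.22  0.09  1.64 -0.    1.41  1.79]
-1.57 [0.55, -0.155, 0.25] [-0.41  0.08  1.65  0.    1.41  1.16]
-1.0 [0.54, 0.2, 0.25] [ 0.22  0.09  1.64 -0.    1.41  1.22]
-1.0 [0.55, -0.155, 0.25] [-0.41  0.08  1.65  0.    1.41  0.59]
2.0 [0.54, 0.2, 0.25] [ 0.22  0.09  1.64 -0.    1.41 -1.78]
2.0 [0.55, -0.155, 0.25] [-0.41  0.08  1.65  0.    1.41 -2.41]
739 [0.56077526 0.19341881 0.01535534]
((553.0426635742188, 187.74676513671875), (111.82064819335938, 147.5004425048828), 67.53780364990234)
563 ((539.9613037109375, -163.683349609375), (121.46733093261719, 184.99880981445312), 71.77374267578125)
535 ((541.5030517578125, -161.251953125), (53.81890869140625, 126.26985931396484), 72.74221801757812)<sys>:0: UserWarning: Gimbal lock detected. Setting third angle to zero since it is not possible to uniquely determine all angles.
```

```bash
cat >> h.py <<'E'
import plant
def viewpose(P,jaw,dist):
    """TCP pos putting P on the wrist optical axis at dist"""
    z=np.load("cam.npz");R=mat(rpy(jaw))
    return np.array(P)-R@z["Rc"]@[0,0,dist]-R@z["tc"]
def snap(n,cam="wrist"):
    c=plant.get_calibration(cam);p,d=plant.get_image(cam)
    np.savez(n+".npz",p=p,d=d,K=c["intrinsics"],T=c["world_from_camera"])
    cv2.imwrite(f"pics/{n}.png",p[:,:,::-1])
E
python3 -W ignore - <<'E'
from h import *
from plant import *
a=viewpose([0.545,0.195,0.03],1.18,0.27);print(a)
movep(a,rpy(1.18));hold(.2);snap("st1")
a2=viewpose([0.545+.06*.38,0.195+.06*.92,0.03],1.18,0.27)
move_l(a2,.2);hold(.2);snap("st2");print(observe()["time_s"])
E
```

```text
[0.54139417 0.19710075 0.14451349]
3.05
```

View pics/st1.png

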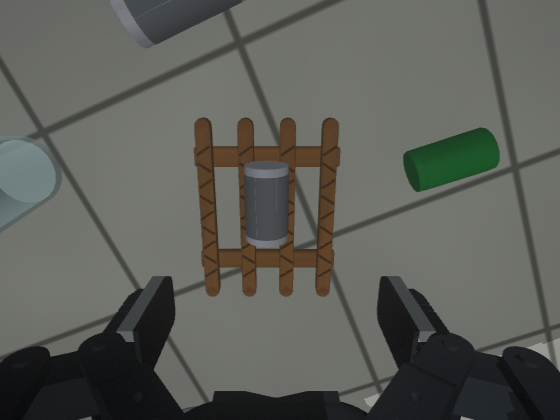

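View pics/st2.png

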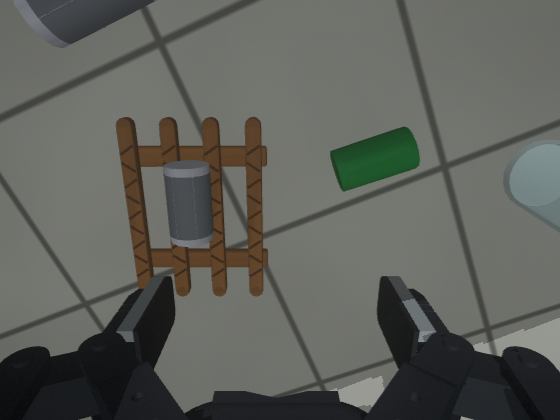

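Run:
```python
from h import *
p,d,K,T=load("st1");q=load("st2")[0]
a=cv2.resize(p[110:300,190:345],None,fx=3,fy=3,interpolation=2)
b=cv2.resize(q[110:300,120:275],None,fx=3,fy=3,interpolation=2)
a=cv2.convertScaleAbs(np.hstack([a[:,:390],b[:,:390]])[:,:,::-1],alpha=1.6)
cv2.imwrite("pics/c3.png",a)
W=cloud(d,K,T)
for v in range(155,262,4): print(v,W[v,267].round(4), p[v,267])
```

```text
155 [0.5094 0.203  0.0056] [93 66 41]
159 [0.5121 0.2019 0.0068] [92 65 41]
163 [0.5116 0.2026 0.0262] [81 82 86]
167 [0.5119 0.2028 0.0392] [81 82 86]
171 [0.5132 0.2024 0.046 ] [120 123 128]
175 [0.516  0.2012 0.045 ] [119 122 128]
179 [0.5182 0.2003 0.047 ] [73 76 80]
183 [0.5211 0.1991 0.046 ] [74 77 81]
187 [0.5234 0.1982 0.0474] [73 77 79]
191 [0.5264 0.1968 0.0459] [74 77 80]
195 [0.529  0.1958 0.0463] [74 77 81]
199 [0.5317 0.1946 0.0463] [73 77 79]
203 [0.5343 0.1936 0.0469] [72 76 80]
207 [0.5372 0.1923 0.0463] [74 77 81]
211 [0.5401 0.1911 0.0457] [73 77 80]
215 [0.5424 0.1902 0.0474] [72 76 80]
219 [0.5457 0.1888 0.046 ] [73 76 80]
223 [0.5484 0.1876 0.0464] [73 77 79]
227 [0.5512 0.1864 0.0465] [73 77 80]
231 [0.5547 0.1849 0.0447] [73 76 80]
235 [0.5571 0.184  0.0462] [73 77 79]
239 [0.56   0.1828 0.0464] [73 76 79]
243 [0.5624 0.1818 0.0476] [120 122 128]
247 [ 0.586   0.1707 -0.0016] [119 121 121]
251 [0.5864 0.1707 0.0057] [76 54 35]
255 [0.5892 0.1696 0.0075] [95 67 43]
259 [0.593  0.1679 0.0069] [92 65 41]
```

View pics/c3.png

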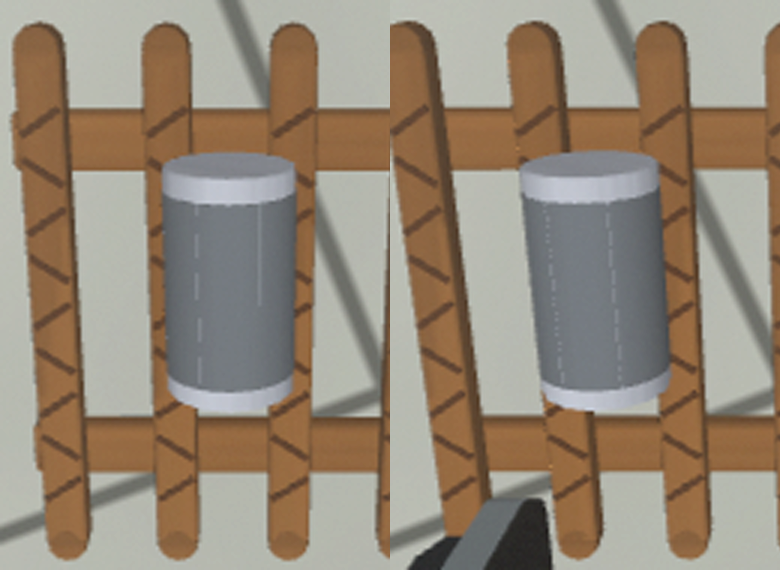

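Run:
```python
from h import *
from scipy.optimize import least_squares
for n,b in (("st1",(155,255,235,300)),("st2",(155,255,155,220))):
    p,d,K,T=load(n);W=cloud(d,K,T)
    m=np.zeros(d.shape,bool);m[b[0]:b[1],b[2]:b[3]]=True
    hsv=cv2.cvtColor(p,cv2.COLOR_RGB2HSV)
    m&=(hsv[...,1]<60)&(W[...,2]>.033)
    c=W[m]
    def res(s):  # x0,y0,z0,yaw,pitch
        a=np.array([np.cos(s[3]),np.sin(s[3]),s[4]]);a/=np.linalg.norm(a)
        v=c-[s[0],s[1],s[2]];return np.linalg.norm(v-np.outer(v@a,a),axis=1)-.0165
    s=least_squares(res,[c[:,0].mean(),c[:,1].mean(),.03,-.39,0],loss="soft_l1",f_scale=.001).x
    # ignore end faces for axis: keep points with small residual
    keep=abs(res(s))<.002; c=c[keep]
    s=least_squares(res,s,loss="soft_l1",f_scale=.001).x
    a=np.array([np.cos(s[3]),np.sin(s[3])]);t=(c[:,:2]-s[:2])@a
    lo,hi=np.percentile(t,[.5,99.5]);print(n,len(c),s.round(4),np.degrees(s[3]),"ends",s[:2]+a*t.min(),s[:2]+a*t.max(),hi-lo,t.max()-t.min(), "rms",np.std(res(s)))
p,d,K,T=load("scene0")
a=cv2.resize(p[230:256,315:352],None,fx=20,fy=20,interpolation=2)[:,:,::-1]
cv2.imwrite("pics/c4.png",cv2.convertScaleAbs(a,alpha=1.3))
print(proj([[.565,.181,.031],[.512,.203,.031]],K,T))
```

```text
st1 3331 [ 0.1457  0.3523  0.0291 -0.3905  0.0016] -22.372762269953455 ends [0.51110015 0.20186602] [0.56570213 0.17939106] 0.05815586760838454 0.059046587687306085 rms 0.0005571016271417229
st2 3365 [ 0.3363  0.2742  0.0296 -0.3919  0.0008] -22.4543998251004 ends [0.51117644 0.20188114] [0.56580775 0.17930303] 0.058116052153593445 0.05911303612354035 rms 0.0005750963059428874
[[321.89588783 242.96674735]
 [341.7341914  240.90827074]]
```

View pics/c4.png

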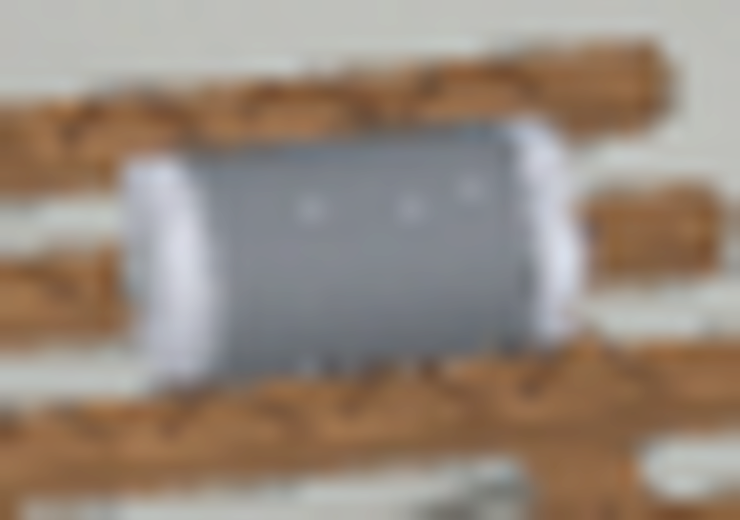

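```bash
python3 -W ignore - <<'E'
from h import *
from plant import *
j=np.radians(72)
c=np.array([.545,-.162,.03])
movep(viewpose(c,j,0.25),rpy(j));hold(.2);snap("un1")
move_l(viewpose(c+[.05*np.cos(j),.05*np.sin(j),0],j,0.25),.2);hold(.2);snap("un2");print(observe()["time_s"])
E
```

```text
5.4833
```

View pics/un1.png

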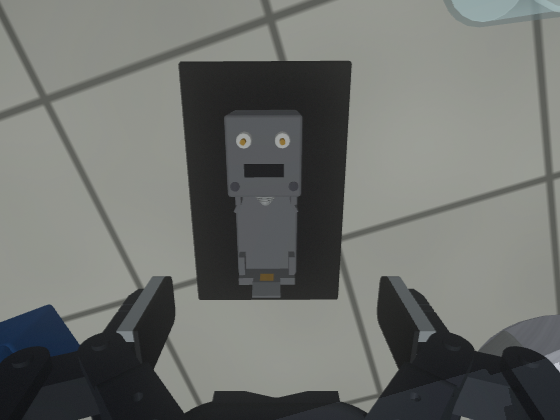

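View pics/un2.png

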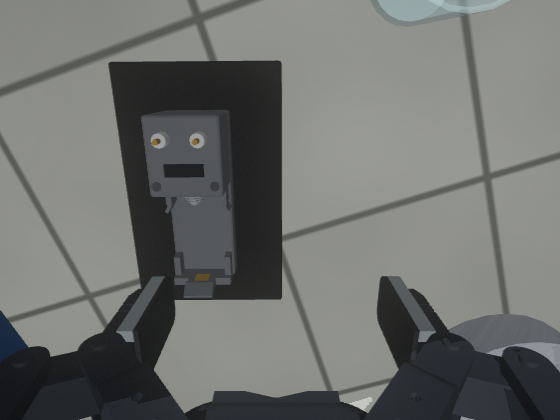

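Run:
```python
from h import *
for n,b in (("un1",(90,300,200,320)),("un2",(90,300,130,250))):
    p,d,K,T=load(n);W=cloud(d,K,T)
    m=np.zeros(d.shape,bool);m[b[0]:b[1],b[2]:b[3]]=True
    t=m&(W[...,2]>.052)&(W[...,2]<.060)
    c=W[t];r=cv2.minAreaRect((c[:,:2]*1000).astype(np.float32));print(n,"top",len(c),np.median(c[:,2]),r)
    # trimmed fit
    ang=np.radians(r[2]); 
    box=cv2.boxPoints(r);print(box.round(1).tolist())
    f=m&(W[...,2]>.012)&(W[...,2]<.025);print("floor z",np.median(W[f][:,2]),f.sum())
    h,e=np.histogram(W[m][:,2],bins=np.arange(-.004,.08,.002));print([(round(a,3),x) for a,x in zip(e,h)])
    u=m&(W[...,2]>.011);c=W[u];print("unit",cv2.minAreaRect((c[:,:2]*1000).astype(np.float32)))
    a=p[b[0]:b[1],b[2]:b[3]];cv2.imwrite(f"pics/{n}c.png",cv2.convertScaleAbs(cv2.resize(a,None,fx=2.8,fy=2.8,interpolation=2)[:,:,::-1],alpha=2))
    dd=W[b[0]:b[1],b[2]:b[3],2]
a=cv2.imread("pics/un1c.png");b=cv2.imread("pics/un2c.png");cv2.imwrite("pics/unc.png",np.hstack([a,b]))
```

```text
un1 top 5871 0.055360644183848784 ((504.6706237792969, -155.79017639160156), (46.080020904541016, 49.993900299072266), 72.32125854492188)
[[473.8999938964844, -170.1999969482422], [521.5, -185.3000030517578], [535.5, -141.39999389648438], [487.8999938964844, -126.19999694824219]]
floor z 0.01781937258126745 4168
[(np.float64(-0.004), np.int64(0)), (np.float64(-0.002), np.int64(0)), (np.float64(0.0), np.int64(42)), (np.float64(0.002), np.int64(7768)), (np.float64(0.004), np.int64(5145)), (np.float64(0.006), np.int64(8)), (np.float64(0.008), np.int64(1)), (np.float64(0.01), np.int64(12)), (np.float64(0.012), np.int64(32)), (np.float64(0.014), np.int64(52)), (np.float64(0.016), np.int64(2393)), (np.float64(0.018), np.int64(1464)), (np.float64(0.02), np.int64(72)), (np.float64(0.022), np.int64(109)), (np.float64(0.024), np.int64(107)), (np.float64(0.026), np.int64(216)), (np.float64(0.028), np.int64(172)), (np.float64(0.03), np.int64(270)), (np.float64(0.032), np.int64(211)), (np.float64(0.034), np.int64(76)), (np.float64(0.036), np.int64(70)), (np.float64(0.038), np.int64(28)), (np.floa
[... 1964 characters left out ...]
loat64(0.044), np.int64(164)), (np.float64(0.046), np.int64(155)), (np.float64(0.048), np.int64(160)), (np.float64(0.05), np.int64(95)), (np.float64(0.052), np.int64(292)), (np.float64(0.054), np.int64(4466)), (np.float64(0.056), np.int64(1058)), (np.float64(0.058), np.int64(33)), (np.float64(0.06), np.int64(32)), (np.float64(0.062), np.int64(149)), (np.float64(0.064), np.int64(171)), (np.float64(0.066), np.int64(12)), (np.float64(0.068), np.int64(31)), (np.float64(0.07), np.int64(36)), (np.float64(0.072), np.int64(0)), (np.float64(0.074), np.int64(0)), (np.float64(0.076), np.int64(0))]
unit ((540.9337768554688, -167.24032592773438), (46.3779182434082, 126.01444244384766), 72.30279541015625)
```

View pics/unc.png

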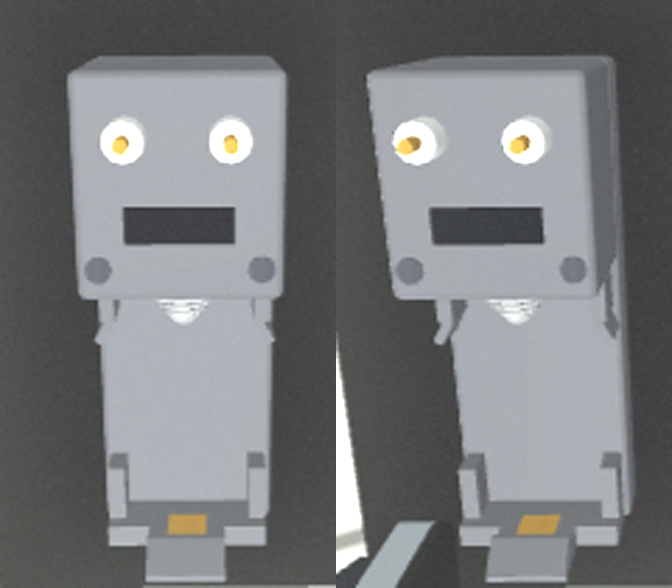

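```bash
cat >> h.py <<'E'
L0=np.radians(15);GX=.003;TIP=.009
def toolpose(C,yaw,th):
    """TCP pos + rpy holding the cell with centre C, heading yaw, nub raised th"""
    y=np.array([-np.sin(yaw),np.cos(yaw),0]);x=np.array([np.cos(yaw),np.sin(yaw),0])
    rel=GX*x+TIP*(-np.sin(L0)*x-np.cos(L0)*np.array([0,0,1]))
    rel=Rn.from_rotvec(-th*y).apply(rel)
    return np.array(C)+rel, rpy(yaw+np.pi/2,L0-th)
CELL=np.array([.5395,.1902,.031]);CY=np.radians(-22.4)
BAY=np.array([.56564,-.1752,.0355]);UY=np.radians(-17.75)
E
python3 -W ignore - <<'E'
from h import *
from plant import *
p,r=toolpose(CELL,CY,0);print(p,r,inverse_kinematics(p,r))
for th in (0,15,30):
    pp,rr=toolpose(BAY,UY,np.radians(th));print(th,inverse_kinematics(pp,rr))
gripper_to(.058)
movep(p+[0,0,.07],r)
print(move_l(p,.06,max_force=8)); o=observe();print(o["eef_pos"]-p,o["ft_force"],o["time_s"])
snap("pre");snap("pres","side")
E
```

```text
[0.54012003 0.18994444 0.02230667] [-3.14159265  1.30899694  2.7506389 ] [ 0.1248215   0.49071287  1.6263408   0.13464561  1.25622689 -1.11165104]
0 [-0.41755295  0.5636661   1.50961366 -0.02867529  1.32875738 -1.66803379]
15 [-0.43288926  0.37707141  1.74750539  0.          1.01701585 -1.69388964]
30 [-0.45339318  0.22077519  1.97243183  0.05822021  0.68999346 -1.75448717]
False
[4.60114008e-04 6.02110671e-05 5.13400447e-04] [-0.01005149  0.25318649  0.15317276] 8.3583
```

View pics/pre.png

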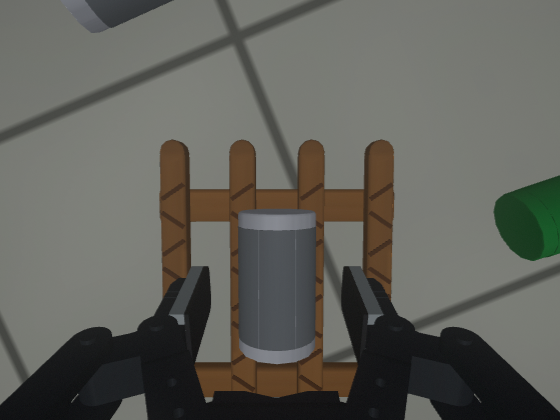

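```bash
python3 -W ignore - <<'E'
from h import *
from plant import *
gripper_to(.030,80); o=observe();print(o["opening"],o["ft_force"],o["time_s"])
snap("gr0")
p,r=toolpose(CELL,CY,0)
move_l(p+[0,0,.12],.12);hold(.2);snap("gr1"); o=observe();print(o["opening"],o["ft_force"],o["time_s"])
snap("gr1s","scene")
E
```

```text
0.031072997842309484 [0.7990623  0.48153558 1.94880251] 8.825
0.03100786941644263 [ 0.05415473  0.35194772 -1.41194057] 10.275
```

View pics/gr1.png

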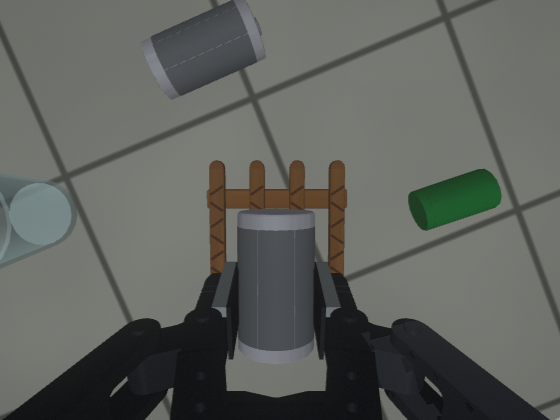

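View pics/gr1s.png

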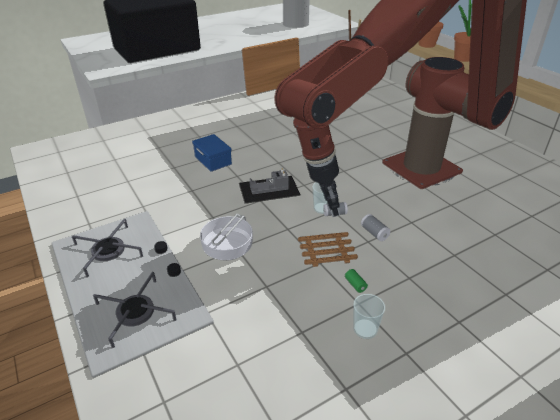

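```bash
cat > fit.py <<'E'
from h import *
from scipy.optimize import least_squares
def fitcell(n,C,yaw,th,box):
    """cylinder fit; returns (centre offset in cell frame, yaw err, pitch)"""
    p,d,K,T=load(n);W=cloud(d,K,T)
    Rc=Rn.from_euler("ZY",[yaw,-th]).as_matrix()
    m=np.zeros(d.shape,bool);m[box[0]:box[1],box[2]:box[3]]=True
    hsv=cv2.cvtColor(p,cv2.COLOR_RGB2HSV)
    c=(W-np.asarray(C))@Rc
    m&=(hsv[...,1]<60)&(p.max(2)>55)&(np.abs(c[...,1])<.018)&(np.abs(c[...,0])<.04)&(c[...,2]>.004)&(c[...,2]<.022)
    c=c[m]
    def res(s):
        a=np.array([1,s[2],s[3]]);a/=np.linalg.norm(a);v=c-[0,s[0],s[1]]
        return np.linalg.norm(v-np.outer(v@a,a),axis=1)-.0165
    s=least_squares(res,[0,0,0,0],loss="soft_l1",f_scale=.001).x
    k=np.abs(res(s))<.002;c=c[k]
    s=least_squares(res,s,loss="soft_l1",f_scale=.001).x
    t=c[:,0];print(n,len(c),"lat %.2f z %.2f mm yaw %.2f pitch %.2f deg"%(s[0]*1e3,s[1]*1e3,*np.degrees(s[2:])),"x range",(t.min()*1e3).round(2),(t.max()*1e3).round(2),"expect -30.75..28.25")
if __name__=="__main__":
    fitcell("st1",CELL,CY,0,(150,255,230,305))
    fitcell("gr0",CELL,CY,0,(205,362,236,320))
    fitcell("gr1",CELL+[0,0,.12],CY,0,(205,362,236,320))
E
python3 fit.py
python3 - <<'E'
from h import *
import cv2
z=np.load("gr1.npz");print(z["T"])
a,b=load("gr0")[0],load("gr1")[0]
cv2.imwrite("pics/c5.png",cv2.convertScaleAbs(np.hstack([cv2.resize(i[190:370,200:350],None,fx=2.6,fy=2.6,interpolation=2) for i in (a,b)])[:,:,::-1],alpha=1.5))
E
```

```text
st1 3254 lat -0.02 z -1.18 mm yaw 0.03 pitch 0.09 deg x range -30.69 28.34 expect -30.75..28.25
gr0 10856 lat -0.31 z -1.34 mm yaw 0.04 pitch 0.03 deg x range -30.52 28.41 expect -30.75..28.25
gr1 10608 lat -0.94 z -2.78 mm yaw 0.02 pitch -0.01 deg x range -31.21 28.04 expect -30.75..28.25
[[ 3.81239018e-01  9.22767200e-01  5.61916900e-02  5.00679973e-01]
 [ 9.24476480e-01 -3.80519480e-01 -2.34129006e-02  2.05302938e-01]
 [-2.22624051e-04  6.08738070e-02 -9.98145445e-01  2.99243071e-01]
 [ 0.00000000e+00  0.00000000e+00  0.00000000e+00  1.00000000e+00]]
```

View pics/c5.png

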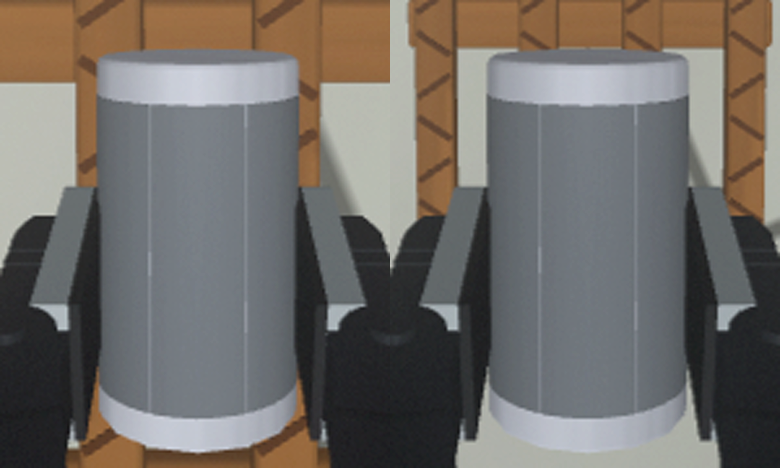

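```bash
cat >> h.py <<'E'
X=lambda yaw:np.array([np.cos(yaw),np.sin(yaw),0])
def center(Fx,th,gap):
    """cell centre in world from flat-face x (bay frame, mm), tilt (deg), floor gap mm"""
    t=np.radians(th);Fz=-16.5+16.5*np.cos(t)+gap
    cx,cz=Fx+30.75*np.cos(t),Fz+30.75*np.sin(t)
    return BAY+X(UY)*cx/1e3+np.array([0,0,cz/1e3])
E
python3 -W ignore - <<'E'
from h import *
from plant import *
z=np.load("cam.npz")
for n in("gr0","gr1"):
    T=np.load(n+".npz")["T"];R=T[:3,:3]@z["Rc"].T;print(n,T[:3,3]-R@z["tc"])
print(toolpose(CELL,CY,0)[0],observe()["eef_pos"])
th=32
p,r=toolpose(center(-20,th,55),UY,np.radians(th))
movep(p+[0,0,.03],r);hold(.3);o=observe();print(o["eef_pos"]-p,o["tcp_rot"]-r,o["ft_force"],o["time_s"])
snap("ap1")
E
```

```text
gr0 [0.54086299 0.19008494 0.02280121]
gr1 [0.53995867 0.18975505 0.14138825]
[0.54012003 0.18994444 0.02230667] [0.53984503 0.1899167  0.14177555]
[0.00030215 0.00068708 0.02993192] [0.00041159 0.00019175 0.00150538] [ 0.27529439  0.36022725 -1.86959743] 12.0
```

View pics/ap1.png

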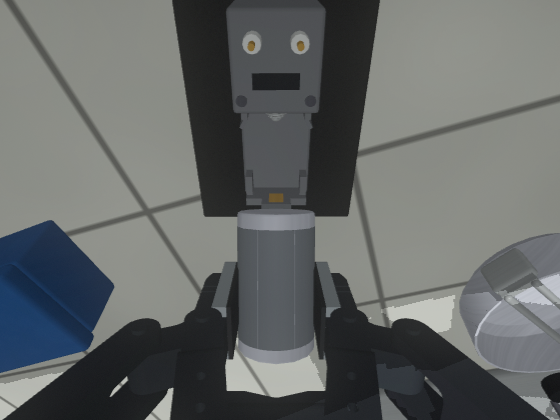

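```bash
python3 -W ignore - <<'E'
from h import *
from fit import fitcell
from plant import *
z=np.load("cam.npz");T=np.load("ap1.npz")["T"];R=T[:3,:3]@z["Rc"].T;e=T[:3,3]-R@z["tc"]
p,r=toolpose(center(-20,32,85),UY,np.radians(32));print("eef dev",(e-p)*1e3,observe()["eef_pos"]-p)
C=center(-20,32,85)+(e-p)
fitcell("ap1",C,UY,np.radians(32),(205,362,236,320))
p,d,K,T=load("ap1");W=cloud(d,K,T)
m=np.zeros(d.shape,bool);m[:205,200:340]=True
U=(W-BAY)@Rn.from_euler("z",UY).as_matrix()*1e3
t=m&(U[...,2]>16)&(U[...,2]<24);c=U[t]
print("blk z",np.median(c[:,2]),cv2.minAreaRect(c[:,:2].astype(np.float32)),np.percentile(c[:,1],[1,99]),c[:,0].max())
f=m&(abs(U[...,2]+17)<3)&(abs(U[...,0])<15);c=U[f];print("floor",np.median(c[:,2]),c[:,1].min(),c[:,1].max(),np.median([ (U[v][f[v]][:,1].min()+U[v][f[v]][:,1].max())/2 for v in range(120,185) if f[v].sum()>20]))
E
```

```text
eef dev [-0.02796815  0.77100672 -0.14477153] [ 2.32536581e-04  5.40413687e-04 -5.45101105e-05]
ap1 10846 lat -0.71 z -1.82 mm yaw 0.06 pitch 0.09 deg x range -31.16 27.99 expect -30.75..28.25
blk z 19.87265426694979 ((-64.3352279663086, -0.030382156372070312), (46.213260650634766, 49.66946029663086), 89.99626159667969) [-22.47751913  22.34755717] -39.49947001442945
floor -17.72384409451692 -22.96854276167141 22.93991601338482 0.045009244710099594
```

```bash
cat >> h.py <<'E'
def step(Fx,th,gap,feed=.03,mf=None,q=False):
    p,r=toolpose(center(Fx,th,gap),UY,np.radians(th))
    s=plant.move_l(p,feed,rotation=r,max_force=mf);o=plant.observe()
    f=o["ft_force"];y=np.array([-np.sin(UY),np.cos(UY),0]);dv=(o["eef_pos"]-p)*1e3
    print("Fx%.1f th%.1f gap%.1f stop=%s F x%.1f y%.1f z%.1f  M %s dev %s t%.1f"%(Fx,th,gap,s,f@X(UY),f@y,f[2],(o["torque"]@y).round(2),(dv@X(UY)).round(2),o["time_s"]),dv[2].round(2))
    return s
E
python3 -W ignore - <<'E'
from h import *
step(-24,32,30,.08)
step(-24,32,4.3,.05,8)
step(-27,32,1.5,.03,8)
step(-29,32,1.2,.02,8)
snap("in1");snap("in1s","side")
E
```

```text
Fx-24.0 th32.0 gap30.0 stop=False F x-0.9 y0.6 z-1.4  M 0.18 dev 0.5 t12.9 0.45
Fx-24.0 th32.0 gap4.3 stop=False F x-0.7 y-0.6 z-0.9  M 0.22 dev -0.05 t13.6 -0.22
Fx-27.0 th32.0 gap1.5 stop=False F x0.6 y-0.5 z-1.8  M 0.06 dev 0.18 t13.8 0.28
Fx-29.0 th32.0 gap1.2 stop=False F x1.5 y-0.4 z-0.1  M -0.02 dev 0.56 t14.1 0.59
```

View pics/in1.png

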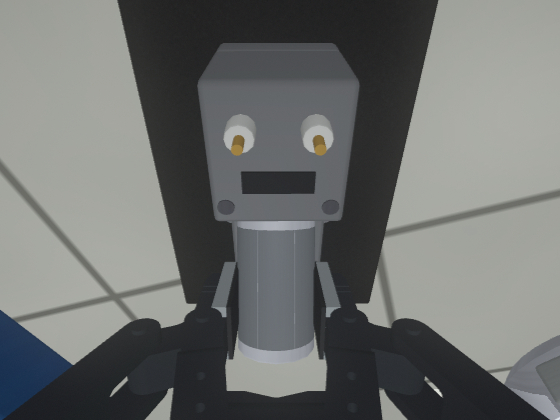

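The cell's flat end is on the spring and the nub end is still raised. The contact force along x is about 2 N, and the cell (centre 276,285) is aligned with the bay. Next I'll tilt it down, eased back against the spring.

```bash
python3 -W ignore - <<'E'
from h import *
for th in (30,27,24,21,18,15,12):
    Fx=max(-33.4,-38.2+16.5*np.sin(np.radians(th)))
    if step(Fx,th,.3+.8*th/30,.02,14): break
snap("in2")
E
```

```text
Fx-30.0 th30.0 gap1.1 stop=False F x2.8 y-0.8 z1.1  M -0.18 dev 0.93 t14.4 0.56
Fx-30.7 th27.0 gap1.0 stop=False F x1.5 y0.3 z1.2  M -0.3 dev 0.86 t14.7 0.34
Fx-31.5 th24.0 gap0.9 stop=False F x1.3 y0.0 z5.0  M -0.3 dev 0.59 t14.9 0.32
Fx-32.3 th21.0 gap0.9 stop=False F x2.5 y-0.3 z1.2  M -0.42 dev 0.06 t15.2 -0.22
Fx-33.1 th18.0 gap0.8 stop=False F x4.3 y-0.7 z1.2  M -0.52 dev 0.65 t15.4 0.07
Fx-33.4 th15.0 gap0.7 stop=False F x3.8 y-1.7 z0.5  M -0.61 dev 0.4 t15.7 -0.09
Fx-33.4 th12.0 gap0.6 stop=False F x4.2 y-1.8 z1.8  M -0.64 dev 0.21 t15.9 -0.2
```

View pics/in2.png

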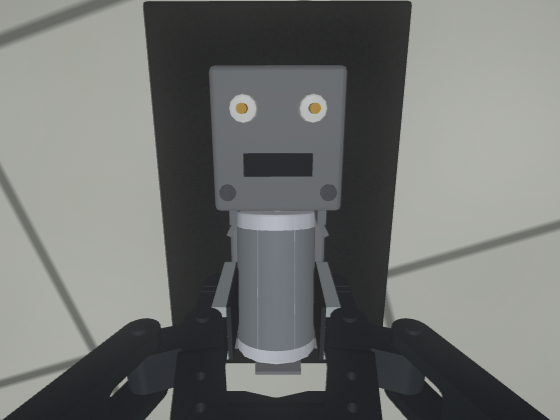

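```bash
python3 -W ignore - <<'E'
from h import *
for th in (9,6,4,2,0):
    if step(-33.7,th,.3*th/9,.02,14): break
plant.hold(.2);snap("in3");print(plant.observe()["ft_force"])
E
```

```text
Fx-33.7 th9.0 gap0.3 stop=False F x4.8 y-0.3 z0.4  M -0.76 dev 0.19 t16.2 -0.11
Fx-33.7 th6.0 gap0.2 stop=False F x4.3 y-0.5 z1.3  M -0.76 dev 0.08 t16.5 -0.14
Fx-33.7 th4.0 gap0.1 stop=False F x5.1 y-1.3 z1.2  M -0.7 dev -0.15 t16.7 -0.05
Fx-33.7 th2.0 gap0.1 stop=False F x3.9 y0.2 z0.4  M -0.64 dev -0.13 t17.0 -0.0
Fx-33.7 th0.0 gap0.0 stop=False F x4.0 y1.2 z3.6  M -0.5 dev -0.06 t17.2 0.31
[3.96073854 0.47248142 3.84215245]
```

View pics/in3.png

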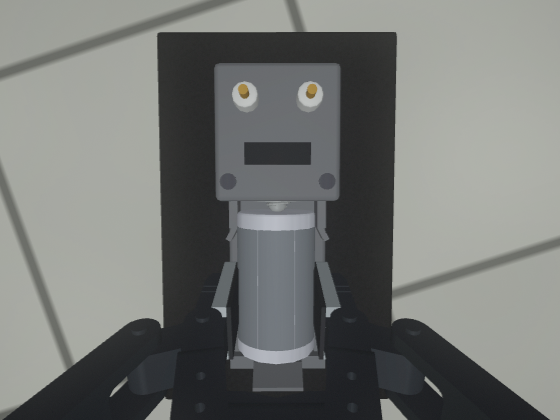

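```bash
python3 -W ignore - <<'E'
from h import *
from fit import fitcell
fitcell("in3",center(-33.7,0,0),UY,0,(205,362,236,320))
for Fx in (-33,-32.3,-31.5,-30.8):
    if step(Fx,0,-.1,.01,6): break
plant.hold(.2);snap("in4");print(plant.observe()["ft_force"])
fitcell("in4",center(-30.8,0,0),UY,0,(205,362,236,320))
E
```

```text
in3 10905 lat -0.57 z -1.53 mm yaw 0.01 pitch 0.05 deg x range -30.9 28.21 expect -30.75..28.25
Fx-33.0 th0.0 gap-0.1 stop=False F x1.9 y0.9 z6.1  M -0.18 dev -0.21 t17.7 0.27
Fx-32.3 th0.0 gap-0.1 stop=False F x1.9 y1.2 z5.6  M -0.13 dev -0.29 t18.0 0.23
Fx-31.5 th0.0 gap-0.1 stop=False F x0.6 y0.4 z6.4  M -0.1 dev -0.47 t18.2 0.2
Fx-30.8 th0.0 gap-0.1 stop=False F x0.7 y1.3 z6.0  M 0.05 dev -0.61 t18.5 0.21
[ 0.46875381 -1.00325842  6.33895942]
in4 10890 lat -0.63 z -1.76 mm yaw 0.01 pitch -0.01 deg x range -31.4 28.09 expect -30.75..28.25
```

View pics/in4.png

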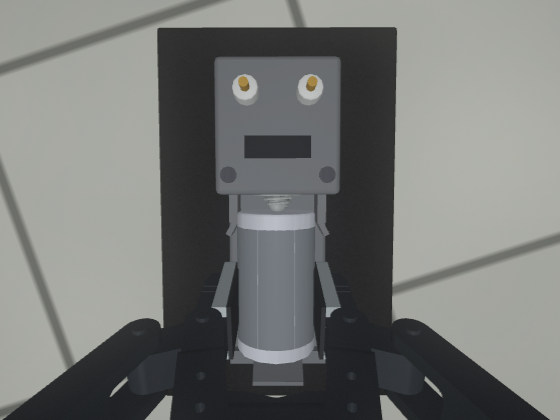

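```bash
python3 -W ignore - <<'E'
from h import *
from plant import *
step(-30.75,0,.1,.01)
gripper_to(.055);hold(.2)
o=observe();print(o["opening"],o["ft_force"],o["time_s"]);snap("rel")
p,r=toolpose(center(-30.75,0,.1),UY,0)
back=-mat(r)[:,0]
move_l(p+back*.03,.06)
move_l(p+back*.10+[0,0,.03],.12);hold(.3);snap("fin");snap("fins","side");print(observe()["time_s"],observe()["ft_force"])
from fit import fitcell
fitcell("fin",BAY,UY,0,(0,420,0,560))
E
```

```text
Fx-30.8 th0.0 gap0.1 stop=False F x1.3 y0.2 z6.0  M -0.01 dev -0.67 t19.0 0.07
0.05511422231704517 [0.21719592 0.76763257 0.23393667] 19.55
21.625 [ 0.63282221 -0.3069362   0.12608542]
fin 3402 lat -0.61 z -1.37 mm yaw -0.11 pitch -0.27 deg x range -38.99 37.5 expect -30.75..28.25
```

View pics/rel.png

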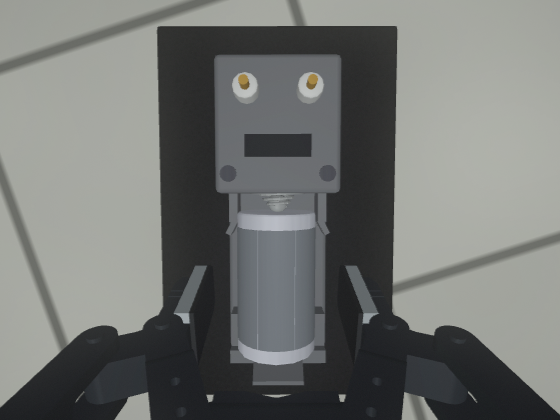

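View pics/fin.png

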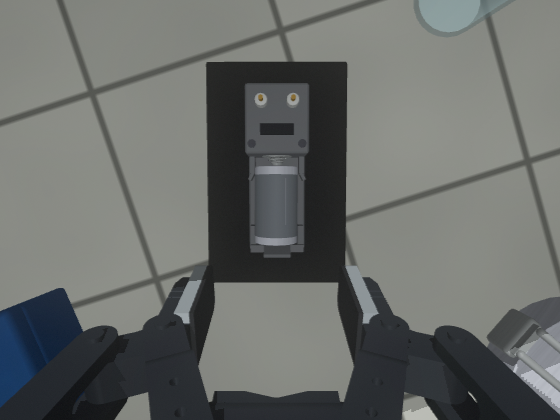

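```bash
python3 -W ignore - <<'E'
from h import *
p,d,K,T=load("fin");W=cloud(d,K,T)
U=(W-BAY)@Rn.from_euler("z",UY).as_matrix()*1e3
m=(abs(U[...,1])<6)&(U[...,2]>14)&(U[...,2]<18)&(U[...,0]>-36)&(U[...,0]<32)
c=U[m];print("cell top x",c[:,0].min(),c[:,0].max(),"z at ends",np.median(c[c[:,0]<-15][:,2]),np.median(c[c[:,0]>10][:,2]))
b=(abs(U[...,1])<24)&(U[...,2]>18)&(U[...,2]<23)&(U[...,0]<-30)&(U[...,0]>-95);c=U[b];print("blk z",np.median(c[:,2]),cv2.minAreaRect(c[:,:2].astype(np.float32)))
cv2.imwrite("pics/finc.png",cv2.convertScaleAbs(cv2.resize(p[70:275,225:330],None,fx=2.9,fy=2.9,interpolation=2)[:,:,::-1],alpha=1.8))
E
```

```text
cell top x -30.1320333442435 27.973873038978304 z at ends 14.896968883115404 14.870995038235337
blk z 19.770986313774088 ((-63.68679428100586, -0.1859569549560547), (49.444854736328125, 45.504310607910156), 0.2798694372177124)
```

View pics/finc.png

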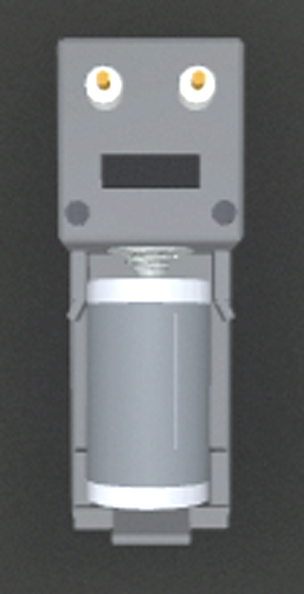

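View pics/fins.png

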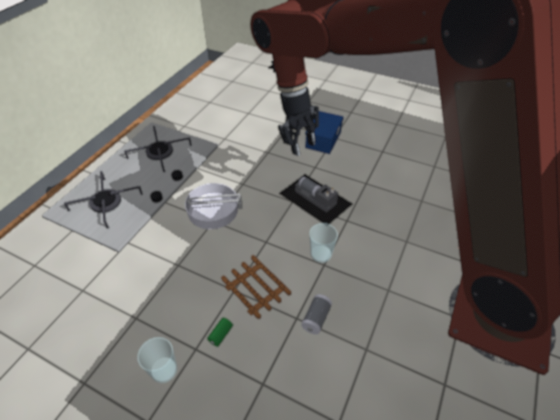

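The cell lies level (ends at 14.90 and 14.87 mm) with its shoulder at about x = +28 mm in the bay, so the nub is under the ledge and the spring is compressed. The stand, cups, pan and tin look unmoved in the side picture.

```bash
python3 -c "
from plant import *
job_done();print(observe()['time_s'])"
```

```text
the job is handed in; nothing more can be done
the job is handed in; nothing more can be done
```

The cell is in the ignition unit, held by the spring with its nub under the ledge. I handed the job in at about 22 s of robot time, well under the 72 s limit.

**What I did:**
- I took the smaller grey cell off the pot stand and seated its flat end on the spring with the nub end raised about 32°.
- I then tilted it down while holding it back 6–7 mm against the spring. The force readings at the end of each step stayed below about 7 N, and it never jammed.
- Once it was level, I eased it forward under the ledge, let go and backed the gripper away.

**Last checks, with the gripper clear:**
- **Fit:** the cell lies level, with both ends at the same height within 0.03 mm. Its shoulder is at 28.0 mm along the bay, against 28.25 mm nominal, so the nub is under the ledge. The ledge hides the nub itself, so this comes from the cell's position.
- **Spring:** it is visibly pressed in, and the cell stayed put after release.
- **Bystanders:** the stand, cups, pan and tin look unmoved in the side picture.

**Disagreements:**
- The wrist camera read all heights about 1.1 mm too low. I corrected for this using the counter and the stated heights.
- Sideways readings of the cell differed by up to 0.6 mm, which I put down to pose noise.
- The force along the bay dropped to about 0.5 N before release, which fits the nub resting on the brass contact.

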